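Load the inked block into the proof bed

TASK

The mounted lino block lies on the open end of the small proof press's flat bed, rolled up with ink. Push it with the fingertips along the lane between the two steel bearers until it stands squarely against the head stop and the spring catch in the bed has risen behind it. The roller runs on the bearers, so the block must not touch either of them on the way; keep your fingers off its inked top face, do not lift it, and leave the ink jar, brayer and gouge beside the bed undisturbed.

Things in the scene. Friction and masses are not known exactly. Their poses are not given: they have to be found in the camera images.
- proof_bed: flat grey steel bed of a table-top proof press, fixed, 160 mm wide (its x), 460 mm long (its y), top face 16 mm above the table. Origin: centre of its underside, on the table. The lane runs along its +y on the centre line x = 0: open flat apron, where the block starts, from y = -230 to -50 mm, then bearers on both sides up to the head stop at y = +130 mm.
- bearers: the lane's two straight steel rails, fixed on the bed, each 14 mm wide, 22 mm high (tops 38 mm above the table), from bed y = -50 to +230 mm; inner faces at bed x = -53 and +53 mm, so the lane is 106 mm wide. Origin: on the bed's top, straight above the bed's origin; axes as the bed's.
- head_stop: steel bar across the lane, fixed, 102 mm long, 12 mm thick, 18 mm high. Origin: on the bed's top, at the middle of the face that the block comes to rest against (bed y = +130 mm); axes as the bed's.
- roller: rubber roller carriage with a wooden handle, parked and fixed on the bearers beyond the head stop (bed y = 167 to 226 mm, up to 125 mm above the table); not used. Origin: on the bed's top under the roller's axis.
- lino_block: the block to push: plywood mount 92 mm wide (its x), 104 mm long (its y), 18 mm high, under a 4 mm carved lino plate set back 3 mm from the mount's edges (the inked face; 22 mm high in all). 0.25 to 0.5 kg. Origin: centre of the underside. Starts on the apron, +y end toward the lane, a little askew and off the centre line; centred in the lane it has 7 mm either side.
- lane_mouth (a point): point on the bed's top, on the lane's centre line, between the near ends of the bearers
- lane_home (a point): point on the bed's top where the block's origin is when the block is centred in the lane and touches the head stop; 128 mm up the lane from lane_mouth
- catch (a joint): angle of the spring catch, a steel plate 24 mm wide, 45 mm long in the middle of the lane floor, hinged at its apron end: 0 = up, about 0.14 = pressed flush. Up, its free end is 6 mm above the bed and 4 mm behind a block that touches the head stop. The sliding block presses it down (about 1 N); it springs up once the block is past. Fingertips 8 mm above the bed clear it.
- catch_tip (a point): top of the catch's free end
- ink_black: ink jar with a black screw lid, 48 mm across, 50 mm high, standing on the table to the +x side of the bed; leave alone. Origin: centre of the underside
- brayer: ink roller with a wooden handle, 79 x 164 x 31 mm, lying on the table to the +x side of the bed; leave alone. Origin: centre of the underside
- gouge_1: lino gouge with a pear-shaped wooden handle, 23 x 112 x 24 mm, lying on the table to the -x side of the bed; leave alone. Origin: centre of the underside

How it is judged (in metres and radians):
On the way:
1. the block, lying flat in the lane, rides over the catch and presses it down (value of joint catch above 0.1 rad and y of lino_block in the frame of proof_bed between -0.04 and 0.072 m and z of lino_block in the frame of proof_bed below 0.02 m), for 0.1 s.
At the end, for the whole second after the job is handed in: The block lies flat and at rest in the lane, within 3 mm of touching the head stop, within 0.05 rad of square, clear of both bearers, and the catch stands up behind it (below 0.03 rad) (y of lino_block in the frame of lane_home above -0.003 m and x of lino_block in the frame of lane_home between -0.007 and 0.007 m and angle between the y axis of lino_block and the y axis of proof_bed, either way round below 0.05 rad and z of lino_block in the frame of lane_home below 0.003 m and angle between lino_block's own z axis and vertical below 0.04 rad and value of joint catch below 0.03 rad and linear speed of lino_block below 0.01 m/s).
It fails at once if the block touches a bearer (contact force between lino_block and bearers above 0.2 N).
It fails at once if the inked top face is touched by the robot (contact force between any of the fingers, the arm and lino_block_c1 above 0.2 N).
It fails at once if the block is lifted or tipped (z of lino_block in the frame of proof_bed above 0.022 m or angle between lino_block's own z axis and vertical above 0.1 rad).
It fails at once if the ink jar, brayer or gouge is moved more than 15 mm (distance of any of ink_black, brayer, gouge_1 from where it was at the start of the episode above 0.015 m).
It also fails if it takes over 72 s, if anything falls off the work surface, if the arm or the gripper's body presses on something with over 40 N, if the wrist force passes 120 N, or if a joint passes its speed limit or range.

ROBOT

A 6-joint arm with a two-finger parallel gripper is mounted at the origin on a cart in front of the work surface, level with it; the furniture and walls round the work are solid. World frame = base frame: x ahead of the robot, y to its left, z up, the work surface at z = 0. Lengths are in mm, angles in rad, forces in N, time in s.
With the tool pointing down it reaches from about 350 to 775 mm from the base axis. Payload 7.3 kg.
Tool frame: the origin (TCP) lies midway between the tips of the shut fingers; the grasp point (between the pads) lies 19 mm behind it; x points along the fingers, y is the direction in which the jaws open and shut, and the axes are right-handed (so a half turn about x gives the same grasp; the last joint's range is limited). The gripper opens to 92 mm and grips with 3 to 60 N. Pads are 19 mm wide; open, the fingers measure 130 mm over their backs; the gripper's body (75 mm by 190 mm) begins 47 mm behind the grasp point.
Start: joints at [1.184, 0.342, 1.524, -0, 1.275, -0.146], TCP at [125.186, 509.876, 226.741] pointing down, gripper open.
Joint ranges: [-2.53, 2.53], [-0.77, 2.02], [0.04, 2.7], [-1, 4.14], [0.28, 2.66], [-3.11, 3.11]. Speed limits (rad/s): [2.57, 2.57, 3.14, 3.14, 3.14, 3.14].

INTERFACE

Orientations are given as [roll, pitch, yaw] about the fixed x, y, z axes, in that order (R = Rz(yaw) Ry(pitch) Rx(roll)).
In Python, from plant import bot gives the robot as it stands. The module is installed in compiled form; this text tells all that it offers.
- The arm moves only by the shell command python3 -m handwheel 'ROWS' [OPENING]. ROWS is JSON, a list that holds one entry, the list of rows, each a list of 4 numbers: the shift along the tool's x, y, z in cm, then the turn about the tool's x in rad. A call has 1 to 8 rows; each row shifts and turns the commanded pose from where the row before left it, along the tool's axes as they then stand; what a row does not reach is not made up. A row lasts 1/12 s, in which the tool goes at most 41.7 mm and 7.16 degrees, less where a joint would pass 70% of its speed; a pose out of reach is approached as far as the arm can. A call is refused whole if a number of a shift passes 4.17 or a number of a turn 0.125, either way. A call with a gripper value outside its range is refused whole. OPENING is the opening, from 0 (shut) to 1 (fully open), set as the call begins (- or left out, the last holds). The fingers move at their own pace and stop on an object; the grip force is fixed at half the most. Time passes only in rows, so rows that do not move let the fingers close. It gives the time, the measured TCP pose, the force and the opening at its end, in the units of the state.
- bot.get_obs(): the state, without advancing time (a new reading comes with each control period).
- bot.capture(name): name is "scene" or "top"; returns (picture, depth): 420x560x3 uint8, red, green, blue; 420x560 float32, mm along the optical axis (not along the pixel's ray), 0 where there is no reading.
- bot.camera_model(name): a dict with "fx", "fy", "cx", "cy" (pixels), "position" and "rotation" of the camera in the world. Camera axes: x right, y down, z forward; pixel columns grow to the right and rows downward; lengths in mm; the calibration is good to about 2 mm. A picture is of the moment at which its call begins. camera_model takes no time and is no camera call.
- bot.close_job(): hands the job in, once; it reports no verdict.
Trained networks look in the newest picture that a camera, given by its name, has taken for a name from the list of things; names that differ only in an ending like _2 or _b are one class to them, and where a whole thing is asked for, a point or a joint stands for the part that bears it (a point fixed in the world has none). Each returns a list of dicts, best first, with "conf" (0 to 1); they miss things now and then, are a little off and sometimes report something else, mostly with a low value. They report only what shows in the picture. A call takes as long as a camera call.
- bot.find_in(camera, label): "bbox" ([left, top, width, height] in pixels, round what is visible of it).
- bot.spot_point(camera, label): "point" ([column, row] in pixels: a listed point, or the origin of a listed thing).
The state is a dict: "time": time; "joint_positions": joint angles; "dq": joint speeds; "tau": joint torques, N m; "tool_pos": TCP position; "tcp_rot": TCP orientation; "contact_force": force on the tool from outside, world axes, zero at the start; "moment": the same for the moment, N m; "grip_width": finger opening in mm.
Only numpy, scipy, OpenCV 4.12 (cv2) and the standard library are available. Lean on these libraries where they do the work, as an engineer would, in place of code of your own. Each camera call takes 0.05 s, during which the arm holds its last target.

## Working session

There is one attempt and no reset: what is moved stays moved. The work goes in short steps, Python scripts to look and compute and a shell command to move; the robot and the scene stay as the last step left them, time stands still between calls to the robot, and variables do not carry over. Pictures are saved under pics/ and viewed, and the job is handed in when it is done.

```bash
mkdir -p pics; cat > h.py <<'E'
import numpy as np, cv2
from plant import bot
def snap(cam,name):
    p,d=bot.capture(cam); cv2.imwrite(f'pics/{name}.png',cv2.cvtColor(p,cv2.COLOR_RGB2BGR)); return p,d
def w(cam,u,v,depth):
    m=bot.camera_model(cam); R=np.array(m['rotation']); 
    c=np.array([(u-m['cx'])/m['fx'],(v-m['cy'])/m['fy'],1.])*depth
    return R@c+np.array(m['position'])
def wz(cam,u,v,z):
    m=bot.camera_model(cam); R=np.array(m['rotation']); P=np.array(m['position'])
    r=R@np.array([(u-m['cx'])/m['fx'],(v-m['cy'])/m['fy'],1.])
    return P+r*(z-P[2])/r[2]
E
python3 - <<'E'
from h import *
print(bot.get_obs())
for c in("scene","top"):
    p,d=snap(c,c+'0'); np.save(c+'0.npy',d)
    print(bot.camera_model(c))
    for l in("lino_block","proof_bed","head_stop","bearers"): print(c,l,bot.find_in(c,l)[:2])
    for l in("lino_block","proof_bed","lane_mouth","lane_home","catch_tip","head_stop","ink_black","brayer","gouge_1"): 
        r=bot.spot_point(c,l)[:1]; print(c,l,r, [wz(c,*x['point'],16).round(1) for x in r])
E
```

```text
{'time': 0.0, 'joint_positions': array([ 1.18396350e+00,  3.42732882e-01,  1.52498898e+00, -3.83405025e-05,
        1.27541613e+00, -1.46009337e-01]), 'dq': array([ 2.09820042e-03,  2.25392463e-05, -7.94279910e-04, -1.50147262e-03,
       -4.31697962e-04,  9.53189876e-04]), 'tau': array([-1.16946935e-04, -4.31244493e+01, -2.44226986e+01,  7.17665255e-02,
        5.58816246e-02, -1.12836406e-04]), 'tool_pos': array([125.05524225, 509.47490464, 226.04948523]), 'tcp_rot': array([-1.69308533,  1.56925056, -1.93389764]), 'contact_force': array([ 0.08958378,  0.0404067 , -0.08996382]), 'moment': array([-0.00521795,  0.00077174,  0.07696027]), 'grip_width': 91.88772080501721}
{'fx': 471.84247189034255, 'fy': 471.84247189034255, 'cx': 276.86481745303655, 'cy': 203.28029979941027, 'position': array([ 154.33702037, -623.534338  ,  475.45792681]), 'rotation': array([-2.07802852,  0.01188163, -0.53359202])}
scene lino_block [{'bbox': [250.6, 254.5, 83.8, 62.5], 'conf': 0.92}]
scene proof_bed [{'bbox': [204.6, 132.8, 170.3, 209.6], 'conf': 0.91}]
scene head_stop [{'bbox': [231.4, 192.1, 48.7, 15.1], 'conf': 0.76}]
scene bearers [{'bbox': [213.5, 177.1, 107.2, 78.9], 'conf': 0.65}]
scene lino_block [] []Traceback (most recent call last):
  File "<stdin>", line 8, in <module>
  File "h.py", line 12, in wz
    return P+r*(z-P[2])/r[2]
                        ~^^^
IndexError: invalid index to scalar variable.
```

```bash
sed -i "s/R=np.array(m\['rotation'\])/R=Ro.from_euler('xyz',m['rotation']).as_matrix()/; 1a from scipy.spatial.transform import Rotation as Ro" h.py
python3 - <<'E'
from h import *
for c in("scene","top"):
    p,d=snap(c,c+'0'); np.save(c+'0.npy',d)
    print(bot.camera_model(c))
    for l in("lino_block","proof_bed","lane_mouth","lane_home","catch_tip","head_stop","ink_black","brayer","gouge_1"): 
        r=bot.spot_point(c,l)[:1]; print(c,l,r, [wz(c,*x['point'],16).round(1) for x in r])
print(Ro.from_euler('xyz',bot.get_obs()['tcp_rot']).as_matrix().round(3), bot.get_obs()['time'])
E
```

```text
{'fx': 471.84247189034255, 'fy': 471.84247189034255, 'cx': 276.86481745303655, 'cy': 203.28029979941027, 'position': array([ 154.33702037, -623.534338  ,  475.45792681]), 'rotation': array([-2.07802852,  0.01188163, -0.53359202])}
scene lino_block [{'point': [291.0, 291.0], 'conf': 0.62}] [array([ 450.3, -153.5,   16. ])]
scene proof_bed [{'point': [270.6, 246.3], 'conf': 0.94}] [array([483.4, -34.5,  16. ])]
scene lane_mouth [{'point': [283.6, 251.4], 'conf': 0.84}] [array([494.6, -59.3,  16. ])]
scene lane_home [{'point': [267.6, 217.2], 'conf': 0.66}] [array([527.4,  53.4,  16. ])]
scene catch_tip [{'point': [270.6, 226.8], 'conf': 0.67}] [array([515.1,  20.5,  16. ])]
scene head_stop [{'point': [254.3, 203.0], 'conf': 0.92}] [array([532.2, 116. ,  16. ])]
scene ink_black [{'point': [388.8, 265.9], 'conf': 0.62}] [array([ 617.9, -182.7,   16. ])]
scene brayer [{'point': [342.9, 210.3], 'conf': 0.59}] [array([665.1,  -0.8,  16. ])]
scene gouge_1 [{'point': [192.4, 237.1], 'conf': 0.81}] [array([379. ,  63.6,  16. ])]
{'fx': 468.84164310660947, 'fy': 468.84164310660947, 'cx': 282.91
[... 336 characters left out ...]
 -2.3,  16. ])]
top lane_mouth [{'point': [327.9, 249.3], 'conf': 0.59}] [array([503.2, -58.3,  16. ])]
top lane_home [{'point': [264.0, 232.7], 'conf': 0.79}] [array([522.5,  66.8,  16. ])]
top catch_tip [{'point': [291.6, 240.9], 'conf': 0.71}] [array([512.2,  12.3,  16. ])]
top head_stop [{'point': [241.5, 219.3], 'conf': 0.96}] [array([544.2, 113.2,  16. ])]
top ink_black [{'point': [387.8, 185.5], 'conf': 0.57}] [array([ 642.2, -165.4,   16. ])]
top brayer [{'point': [296.9, 152.8], 'conf': 0.62}] [array([691.3,  19.6,  16. ])]
top gouge_1 [{'point': [245.4, 303.3], 'conf': 0.8}] [array([386. ,  86.2,  16. ])]
[[ 0.     0.238  0.971]
 [ 0.     0.971 -0.238]
 [-1.     0.     0.   ]] 1.35
```

View pics/scene0.png

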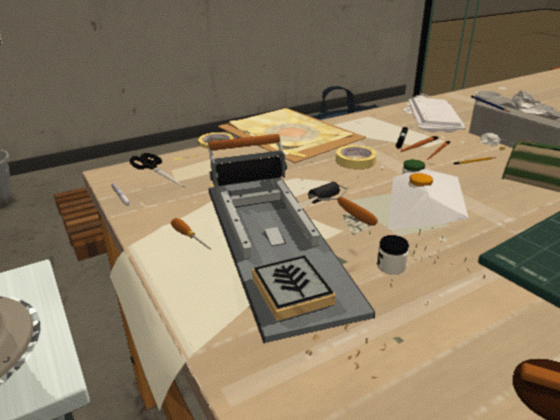

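```bash
ls pics
```

```text
scene0.png
top0.png
```

View pics/top0.png

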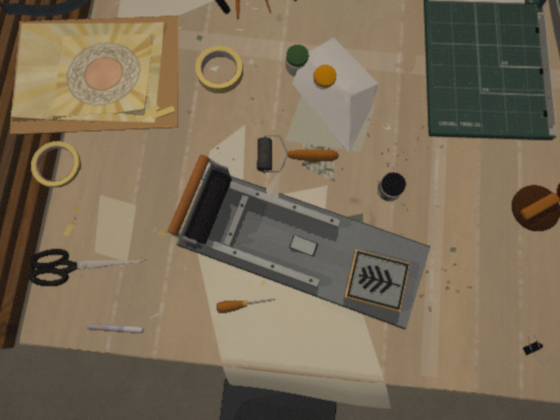

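```bash
python3 - <<'E'
import cv2
i=cv2.imread('pics/top0.png')
cv2.imwrite('pics/topA.png',cv2.resize(i[160:335,170:440],None,fx=2.95,fy=2.95,interpolation=cv2.INTER_CUBIC))
cv2.imwrite('pics/topB.png',cv2.resize(i[235:335,335:435],None,fx=6,fy=6,interpolation=cv2.INTER_CUBIC))
E
```

```text
(no output)
```

View pics/topA.png

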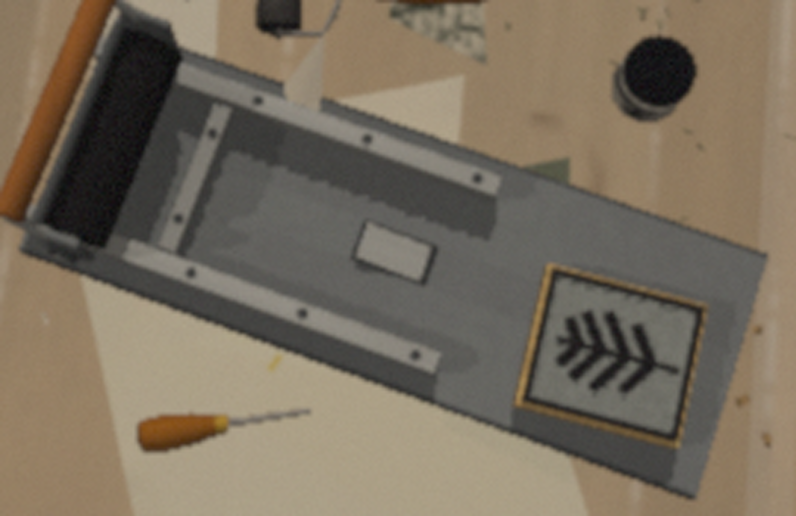

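View pics/topB.png

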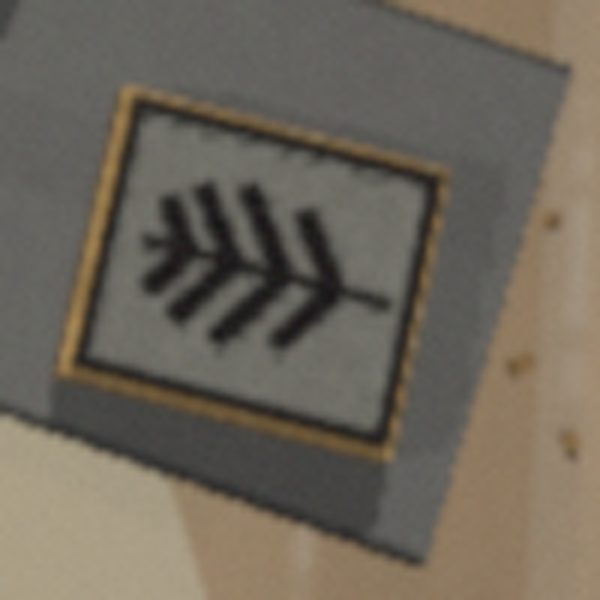

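```bash
cat > fit.py <<'E'
from h import *
from scipy.optimize import least_squares
A=lambda u,v:((u+.5)/2.95+170-.5,(v+.5)/2.95+160-.5)
B=lambda u,v:((u+.5)/6+335-.5,(v+.5)/6+235-.5)
bed=[((80,-230),B(568,70),16),((-80,-230),B(425,563),16)]
bed+=[((67,-50),A(500,178),38),((53,-50),A(496,194),38),((-53,-50),A(440,352),38),((-67,-50),A(434,374),38)]
bed+=[((51,130),A(229,108),34),((-51,130),A(180,254),34)]
def fit(pts,x0):
    W=np.array([wz('top',*p[1],p[2])[:2] for p in pts]); L=np.array([p[0] for p in pts],float)
    f=lambda x:(L@np.array([[np.cos(x[2]),-np.sin(x[2])],[np.sin(x[2]),np.cos(x[2])]]).T+x[:2]-W).ravel()
    r=least_squares(f,x0); print(r.x, r.fun.reshape(-1,2).round(1).tolist()); return r.x
b=fit(bed,[510,-5,-.3])
blk=[((46,-52),B(448,170),34),((-46,-52),B(393,462),34),((46,52),B(122,85),34),((-46,52),B(58,378),34)]
k=fit(blk,[450,-150,-.3])
c,s=np.cos(b[2]),np.sin(b[2])
d=k[:2]-b[:2]; print('block in bed',c*d[0]+s*d[1],-s*d[0]+c*d[1],k[2]-b[2])
d=np.load('top0.npy')
m=bot.camera_model('top')
for u,v in((377,280),(330,265),(300,245),(420,250)): print(w('top',u,v,d[v,u]).round(1))
E
python3 fit.py
```

```text
[ 5.06012425e+02 -9.41944884e+00 -2.42783528e-01] [[-1.0, -0.8], [1.6, -0.8], [1.4, -1.0], [-1.5, 0.6], [-0.5, -0.8], [-0.1, 0.1], [0.2, -1.2], [-0.2, 3.9]]
[ 4.52937797e+02 -1.51955543e+02 -1.44203776e-01] [[0.4, -0.3], [-0.1, 0.2], [-0.7, 0.0], [0.4, 0.1]]
block in bed -17.251630840735608 -151.11530545208768 0.09857975216735407
[ 452.4 -151.2   37.1]
[473.9 -65.   13.9]
[505.3  -4.4  19.7]
[ 520.1 -233.4   17. ]
```

```bash
python3 -m handwheel '[[[0,0,3,0],[0,0,4,0],[0,0,4,0],[0,0,4,0],[0,0,4,0],[0,0,4,0],[0,0,4,0],[0,0,4,0]]]' 0.6; python3 -m handwheel '[[[0,-2,4,0],[0,-3,3,0],[0,-4,2,0],[0,-4,0,0],[0,-4,0,0],[0,-4,0,0],[0,-4,0,0],[0,-4,0,0]]]'; python3 -m handwheel '[[[0,-4,0,0],[0,-4,0,0],[0,-4,0,0],[0,-4,0,0],[0,-4,0,0],[0,-4,0,0],[0,-2,0,0],[0,0,0,0]]]'
python3 - <<'E'
from h import *
o=bot.get_obs();print(o['tool_pos'],Ro.from_euler('xyz',o['tcp_rot']).as_matrix().round(4).tolist(),o['grip_width'],o['contact_force'])
E
```

```text
time: 2.02
tool_pos: [428.1, 435.1, 226.8]
tcp_rot: [1.55, 1.571, 1.309]
contact_force: [0.2, 1.1, -0.2]
grip_width: 55.3
time: 2.68
tool_pos: [440.3, 136.8, 226.7]
tcp_rot: [0.39, 1.57, 0.149]
contact_force: [1.0, 0.6, 0.4]
grip_width: 55.0
time: 3.35
tool_pos: [378.4, -117.4, 226.9]
tcp_rot: [-1.095, 1.569, -1.341]
contact_force: [0.2, -1.4, 0.1]
grip_width: 54.9
[ 378.40245272 -117.43808544  226.89717266] [[0.0003, 0.2428, 0.9701], [-0.0014, 0.9701, -0.2428], [-1.0, -0.0013, 0.0007]] 54.93887768903406 [ 0.24106286 -1.39403839  0.10313751]
```

```bash
cat >> h.py <<'E'
BED=(506.0,-9.4,-.2428)
def st():
    o=bot.get_obs();R=Ro.from_euler('xyz',o['tcp_rot']).as_matrix()
    c,s=np.cos(BED[2]),np.sin(BED[2]);d=o['tool_pos'][:2]-BED[:2]
    print('t',round(o['time'],2),'bed xy',(c*d[0]+s*d[1]).round(1),(-s*d[0]+c*d[1]).round(1),'z',o['tool_pos'][2].round(1),
     'toolz yaw rel bed x',(np.arctan2(R[1,2],R[0,2])-BED[2]).round(4),'w',round(o['grip_width'],1),'F bed',(c*o['contact_force'][0]+s*o['contact_force'][1]).round(1),(-s*o['contact_force'][0]+c*o['contact_force'][1]).round(1),o['contact_force'][2].round(1))
E
python3 -c "from h import *;st()"
```

```text
t 3.35 bed xy -97.9 -135.5 z 226.9 toolz yaw rel bed x -0.0025 w 54.9 F bed 0.6 -1.3 0.1
```

```bash
python3 -m handwheel '[[[2,-1,0,0],[4,-0.5,0,0],[4,0,0,0],[4,0,0,0],[3,0,0,0],[0,0,0,0]]]'; python3 -c "
from h import *
st();snap('scene','s1');snap('top','t1');st()
i=cv2.imread('pics/s1.png');cv2.imwrite('pics/s1z.png',cv2.resize(i[130:350,180:400],None,fx=2.7,fy=2.7,interpolation=2))"
```

```text
time: 3.85
tool_pos: [372.4, -126.3, 52.5]
tcp_rot: [2.835, 1.561, 2.594]
contact_force: [-1.5, 0.1, -0.3]
grip_width: 55.0
t 3.85 bed xy -101.5 -145.6 z 52.5 toolz yaw rel bed x 0.0021 w 55.0 F bed -1.5 -0.2 -0.3
t 3.95 bed xy -98.2 -146.6 z 56.8 toolz yaw rel bed x 0.0024 w 55.1 F bed -0.3 0.4 -0.3
```

View pics/s1z.png

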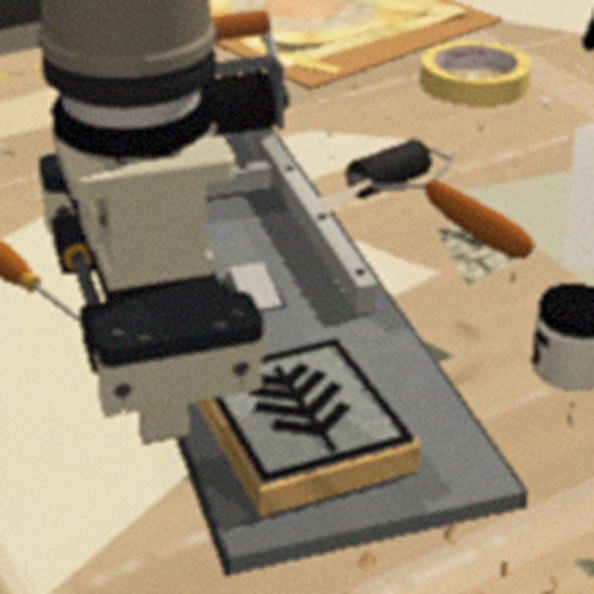

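View pics/t1.png

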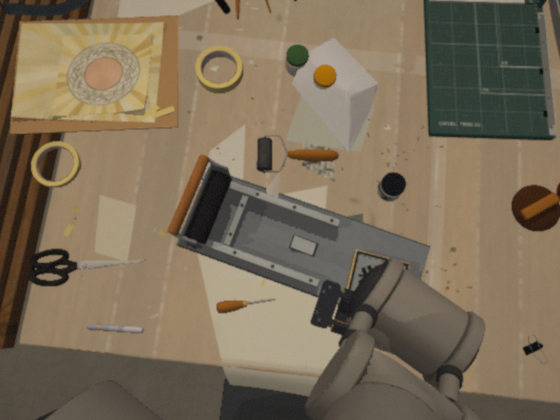

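The tool is just left of the block (scene crop: front finger at about (165,430), block's left edge from (200,405) to (262,510)) and clear of it. I'll lower it, then nudge the block sideways.

```bash
python3 -m handwheel '[[[1.5,-0.4,0,0],[1.5,0,0,0],[0,0,0.5,0],[0,0,0,0],[0,0,0,0]]]'; python3 -c "
from h import *
st()"
```

```text
time: 4.37
tool_pos: [381.0, -134.3, 28.5]
tcp_rot: [-0.255, 1.567, -0.496]
contact_force: [-0.1, -0.5, -0.5]
grip_width: 55.0
t 4.37 bed xy -91.3 -151.3 z 28.5 toolz yaw rel bed x 0.0024 w 55.0 F bed 0.0 -0.6 -0.5
```

```bash
python3 -m handwheel '[[[0.3,0,0.5,0],[0,0,0.5,0],[0,0,0.3,0],[0,0,0.3,0],[0,0,0.3,0],[0,0,0.3,0],[0,0,0.3,0],[0,0,0.3,0]]]'; python3 -c "
from h import *
st()"; python3 -m handwheel '[[[0,0,0.3,0],[0,0,0.2,0],[0,0,0.1,0],[0,0,0,0],[0,0,0,0],[0,0,0,0]]]';python3 -c "
from h import *
st();snap('scene','s2')
i=cv2.imread('pics/s2.png');cv2.imwrite('pics/s2z.png',cv2.resize(i[130:350,180:400],None,fx=2.7,fy=2.7,interpolation=2))"
```

```text
time: 5.03
tool_pos: [406.5, -140.2, 23.6]
tcp_rot: [2.794, 1.57, 2.553]
contact_force: [-2.6, 0.5, 0.2]
grip_width: 55.0
t 5.03 bed xy -65.1 -150.9 z 23.6 toolz yaw rel bed x 0.002 w 55.0 F bed -2.6 -0.2 0.2
time: 5.53
tool_pos: [412.9, -142.0, 23.9]
tcp_rot: [-0.164, 1.57, -0.405]
contact_force: [0.6, -0.7, 0.7]
grip_width: 55.2
t 5.53 bed xy -58.5 -151.1 z 23.9 toolz yaw rel bed x 0.0019 w 55.2 F bed 0.8 -0.5 0.7
```

View pics/s2z.png

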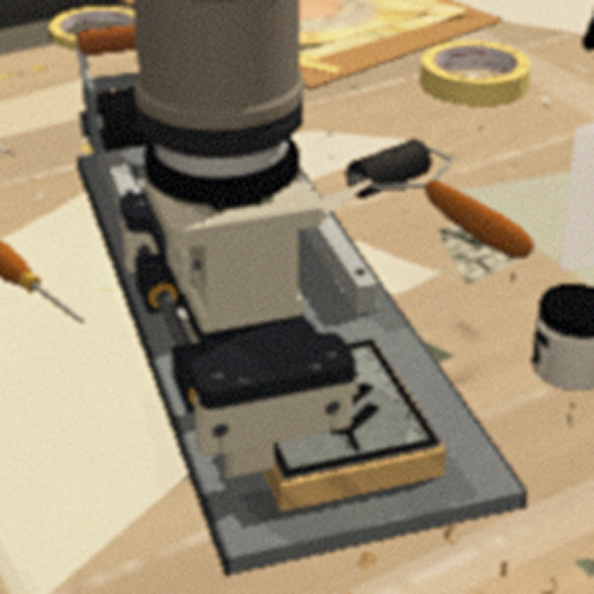

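```bash
python3 -m handwheel '[[[0,0,0.15,0],[0,0,0.15,0],[0,0,0.0,0],[0,0,0,0]]]';python3 -c "
from h import *
st()"; python3 -m handwheel '[[[0,0,-1,0],[0,0,-1.5,0],[-1,0,-1,0],[-4,0,0,0],[-4,0,0,0],[-4,-4,0,0],[-3,-4,0,0.12],[0,-4,0,0.12]]]'; python3 -m handwheel '[[[0,-1,0,0.12],[0,0,0,0.12],[0,0,0,0.12],[0,0,0,0.12],[0,0,0,0.12],[0,0,0,0.12],[0,0,0,0.12],[0,0,0,0.12]]]';python3 -c "
from h import *
st();print(bot.get_obs()['joint_positions'].round(2));snap('scene','s3');snap('top','t3')
i=cv2.imread('pics/s3.png');cv2.imwrite('pics/s3z.png',cv2.resize(i[130:350,180:400],None,fx=2.7,fy=2.7,interpolation=2))"
```

```text
time: 5.92
tool_pos: [415.2, -142.4, 23.7]
tcp_rot: [2.589, 1.57, 2.348]
contact_force: [-2.5, 0.4, 0.6]
grip_width: 55.1
t 5.92 bed xy -56.1 -150.9 z 23.7 toolz yaw rel bed x 0.002 w 55.1 F bed -2.5 -0.3 0.6
time: 6.58
tool_pos: [355.2, -235.3, 173.5]
tcp_rot: [-0.227, 1.559, -0.71]
contact_force: [2.4, -0.5, 0.9]
grip_width: 55.0
time: 7.25
tool_pos: [348.1, -241.8, 168.3]
tcp_rot: [0.831, 1.569, -0.616]
contact_force: [0.9, -0.4, -1.1]
grip_width: 54.8
t 7.25 bed xy -97.4 -263.6 z 168.3 toolz yaw rel bed x -1.204 w 54.8 F bed 1.0 -0.2 -1.1
[-0.79  0.22  1.87  0.    1.04 -0.91]
```

View pics/s3z.png

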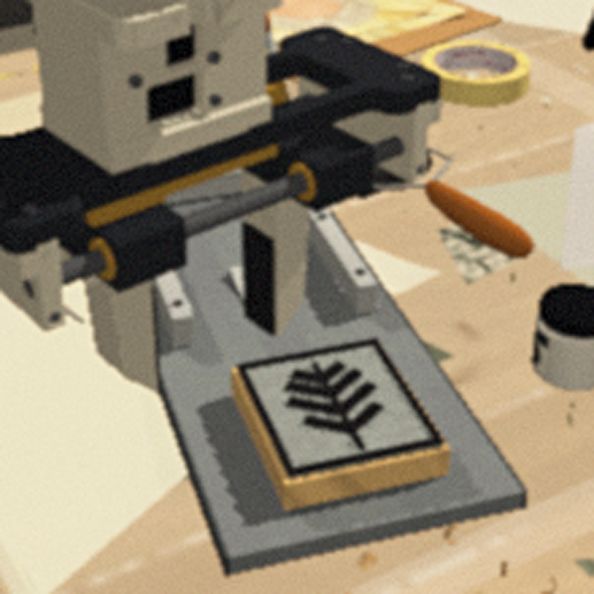

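View pics/t3.png

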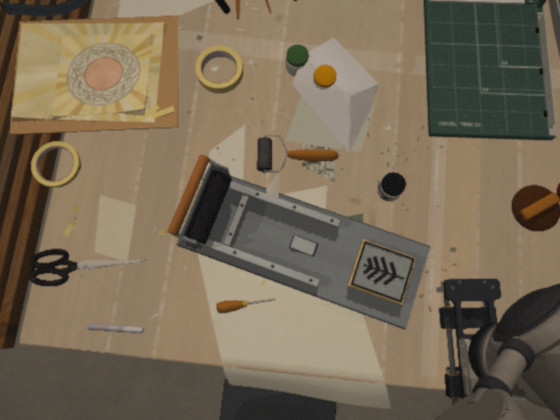

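```bash
python3 - <<'E'
import cv2
i=cv2.imread('pics/t3.png')
cv2.imwrite('pics/t3B.png',cv2.resize(i[225:325,330:430],None,fx=6,fy=6,interpolation=cv2.INTER_CUBIC))
E
```

```text
(no output)
```

View pics/t3B.png

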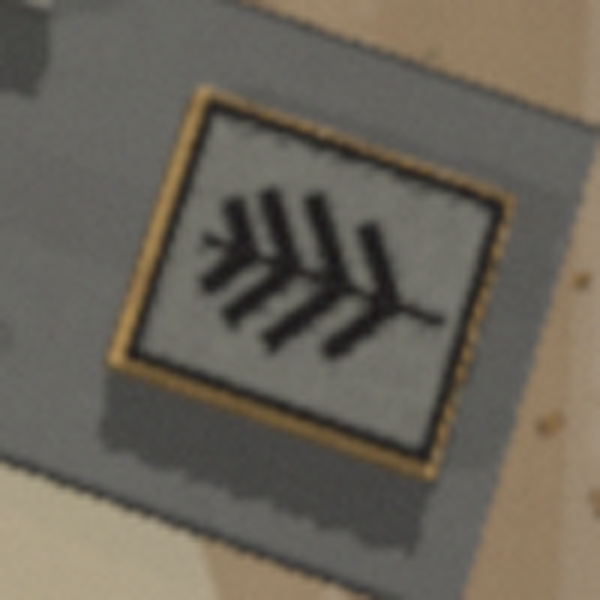

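```bash
cat >> fit.py <<'E'
B2=lambda u,v:((u+.5)/6+330-.5,(v+.5)/6+225-.5)
k=fit([((46,-52),B2(516,195),34),((-46,-52),B2(433,478),34),((46,52),B2(198,86),34),((-46,52),B2(108,366),34)],[450,-150,-.3])
d=k[:2]-b[:2]; print('block in bed',c*d[0]+s*d[1],-s*d[0]+c*d[1],k[2]-b[2])
E
python3 fit.py | tail -2
python3 - <<'E'
from h import *
st()
# current frame offsets: to bed (0,-240) z 24
o=bot.get_obs();R=Ro.from_euler('xyz',o['tcp_rot']).as_matrix()
c,s=np.cos(BED[2]),np.sin(BED[2])
t=np.array([BED[0]+s*245,BED[1]-c*245,60]);print(t,R.T@(t-o['tool_pos']),o['tool_pos'])
E
```

```text
[ 4.69976434e+02 -1.59759908e+02 -2.33614073e-01] [[-0.1, -0.0], [-0.3, -0.3], [-0.0, 0.4], [0.4, -0.0]]
block in bed 1.1635183374727731 -154.5946066838776 0.009169455410169475
t 7.35 bed xy -97.5 -263.5 z 168.3 toolz yaw rel bed x -1.1993 w 55.1 F bed -0.1 -0.4 0.8
[ 447.09674783 -247.21380718   60.        ] [108.41702082  97.4299578   18.05315441] [ 348.03907801 -241.73555454  168.30664921]
```

```bash
python3 -m handwheel '[[[0,0,0,0.12],[0,0,0,0.12],[0,0,0,0.12],[0,0,0,0.012],[0,0,0,0],[0,0,0,0]]]' 0.45;python3 -c "
from h import *
st()"
```

```text
time: 7.85
tool_pos: [347.7, -241.5, 168.2]
tcp_rot: [1.31, 1.57, -0.497]
contact_force: [0.3, 0.6, 0.1]
grip_width: 41.5
t 7.85 bed xy -97.8 -263.4 z 168.2 toolz yaw rel bed x -1.565 w 41.5 F bed 0.2 0.7 0.1
```

```bash
python3 -m handwheel '[[[0,3,0,0.006],[0,4,0,0],[1,2.8,-1,0],[4,0,-1,0],[4,0,0,0],[3,0,0,0],[0,0,0,0],[0,0,0,0]]]';python3 -c "
from h import *
st()"
```

```text
time: 8.52
tool_pos: [447.0, -245.4, 47.4]
tcp_rot: [-1.997, 1.567, 2.47]
contact_force: [1.0, -0.6, -0.3]
grip_width: 41.0
t 8.52 bed xy -0.5 -243.3 z 47.4 toolz yaw rel bed x -1.5735 w 41.0 F bed 1.1 -0.3 -0.3
```

```bash
python3 -m handwheel '[[[1.3,0,0,0],[1,0,-0.5,0],[0,0.1,-0.8,0],[0,0,-0.5,0],[0,0,-0.4,0],[0,0,-0.4,0],[0,0,-0.4,0],[0,0,-0.4,0]]]';python3 -c "
from h import *
st()"; python3 -m handwheel '[[[0,0,-0.4,0],[0,0,-0.4,0],[0,0,-0.4,0],[0,0,-0.4,0],[0,0,-0.4,0],[0,0,-0.4,0],[0,0,-0.4,0],[0,0,-0.2,0]]]';python3 -c "
from h import *
st();snap('scene','s4');snap('top','t4')
i=cv2.imread('pics/t4.png')
cv2.imwrite('pics/t4B.png',cv2.resize(i[190:320,230:420],None,fx=4,fy=4,interpolation=cv2.INTER_CUBIC))
i=cv2.imread('pics/s4.png');cv2.imwrite('pics/s4z.png',cv2.resize(i[130:350,180:400],None,fx=2.7,fy=2.7,interpolation=2))"
```

```text
time: 9.18
tool_pos: [457.7, -213.8, 26.2]
tcp_rot: [1.057, 1.568, -0.761]
contact_force: [-0.3, -3.9, 2.0]
grip_width: 41.2
t 9.18 bed xy 2.3 -210.0 z 26.2 toolz yaw rel bed x -1.5756 w 41.2 F bed 0.6 -3.9 2.0
time: 9.85
tool_pos: [464.3, -183.5, 25.1]
tcp_rot: [-2.396, 1.57, 2.068]
contact_force: [-0.9, -3.1, 0.9]
grip_width: 41.1
t 9.85 bed xy 1.4 -179.0 z 25.1 toolz yaw rel bed x -1.5757 w 41.1 F bed -0.2 -3.2 0.9
```

View pics/s4z.png

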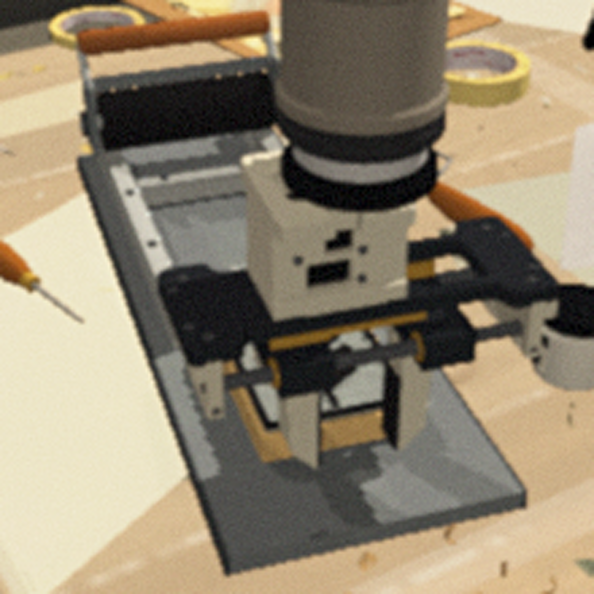

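View pics/t4B.png

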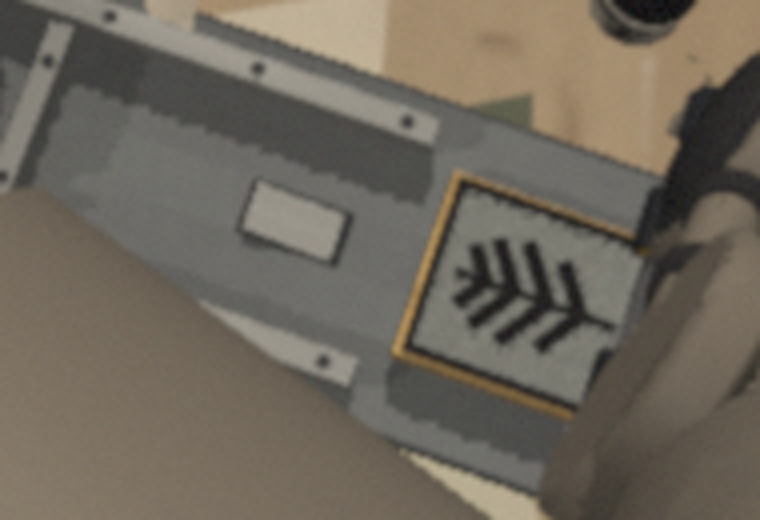

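```bash
cat >> h.py <<'E'
def bedp(u,v,z):
    p=wz('top',u,v,z)[:2]-BED[:2];c,s=np.cos(BED[2]),np.sin(BED[2])
    return np.round([c*p[0]+s*p[1],-s*p[0]+c*p[1]],1)
E
python3 - <<'E'
from h import *
Q=lambda u,v:((u+.5)/4+229.5,(v+.5)/4+189.5)
for n,u,v,z in(('bl FR',456,170,34),('bl FL',396,354,34),('R bearer in near',433,146,38),('R out near',439,123,38),('L in near',357,362,38),('R in far-ish',90,30,38),('L out near',350,386,38),('catchtip R',259,179,22),('catchtip L',239,232,22)): print(n,bedp(*Q(u,v),z))
E
```

```text
bl FR [ 47.  -64.9]
bl FL [-44.6 -65.9]
R bearer in near [ 53.4 -50.8]
R out near [ 64.9 -50. ]
L in near [-54.6 -49.9]
R in far-ish [ 51.2 121.2]
L out near [-66.1 -50.4]
catchtip R [13.5 21.6]
catchtip L [-13.9  22. ]
```

```bash
cat > edge.py <<'E'
from h import *
def proj(p):
    m=bot.camera_model('top');R=Ro.from_euler('xyz',m['rotation']).as_matrix();q=R.T@(np.array(p)-m['position'])
    return np.array([m['fx']*q[0]/q[2]+m['cx'],m['fy']*q[1]/q[2]+m['cy']])
def bw(x,y,z):
    c,s=np.cos(BED[2]),np.sin(BED[2]);return [BED[0]+c*x-s*y,BED[1]+s*x+c*y,z]
def edge(img,x,z,y0,y1,along='y',r=5):
    g=cv2.GaussianBlur(cv2.cvtColor(img,cv2.COLOR_BGR2GRAY),(0,0),.7).astype(np.float32);out=[]
    for y in np.linspace(y0,y1,40):
        t=np.arange(-r,r+.01,.25)
        P=np.array([proj(bw(x+k,y,z) if along=='y' else bw(y,x+k,z)) for k in t],np.float32)
        v=cv2.remap(g,P[:,:1],P[:,1:],cv2.INTER_LINEAR).ravel();d=np.abs(np.gradient(v));i=d.argmax()
        if 1<i<len(t)-2 and d[i]>1.5: out.append((y,x+t[i]))
    o=np.array(out)
    if len(o)<8: return None
    for _ in range(4):
        p=np.polyfit(o[:,0],o[:,1],1);e=o[:,1]-np.polyval(p,o[:,0]);o=o[abs(e)<=max(1,1.8*e.std())]
    return p[0].round(4),[np.polyval(p,q).round(1) for q in(y0,y1)],len(o),e.std().round(2)
if __name__=='__main__':
    i=cv2.imread('pics/top0.png')
    for n,x,z,a,b in(('bedR',80,16,-225,60),('bedL',-80,16,-225,100),('Rin',53,38,-45,125),('Rout',67,38,-45,125),('Lin',-53,38,-45,125),('Lout',-67,38,-45,125)): print(n,edge(i,x,z,a,b))
    print('stop',edge(i,130,34,-48,48,'x')); print('front',edge(i,-230,16,-75,75,'x'));print('Rend',edge(i,-50,38,54,66,'x'),edge(i,-50,38,-66,-54,'x'))
    for f,yc in(('t3',-154.6),('t4',-118)):
        i=cv2.imread(f'pics/{f}.png'); print(f,[edge(i,1.2+q,34,yc-35 if f=='t3' else yc-5,yc+45,'y',4) for q in(-46,46)],edge(i,yc+52,34,-40,42,'x',4))
E
python3 edge.py
```

```text
bedR (np.float64(0.0023), [np.float64(82.5), np.float64(83.2)], 34, np.float64(0.42))Traceback (most recent call last):
  File "edge.py", line 21, in <module>
    for n,x,z,a,b in(('bedR',80,16,-225,60),('bedL',-80,16,-225,100),('Rin',53,38,-45,125),('Rout',67,38,-45,125),('Lin',-53,38,-45,125),('Lout',-67,38,-45,125)): print(n,edge(i,x,z,a,b))
                                                                                                                                                                           ~~~~^^^^^^^^^^^
  File "edge.py", line 11, in edge
    P=np.array([proj(bw(x+k,y,z) if along=='y' else bw(y,x+k,z)) for k in t],np.float32)
                ~~~~^^^^^^^^^^^^^^^^^^^^^^^^^^^^^^^^^^^^^^^^^^^^
  File "edge.py", line 3, in proj
    m=bot.camera_model('top');R=Ro.from_euler('xyz',m['rotation']).as_matrix();q=R.T@(np.array(p)-m['position'])
ValueError: time passes only in moves, steps and waits
```

```bash
sed -i "s/^def proj/M=bot.camera_model('top')\ndef proj/; s/m=bot.camera_model('top');R=/m=M;R=/" edge.py; python3 edge.py
```

```text
bedR (np.float64(0.0023), [np.float64(82.5), np.float64(83.2)], 34, np.float64(0.42))
bedL (np.float64(0.0044), [np.float64(-83.8), np.float64(-82.4)], 35, np.float64(0.46))
Rin (np.float64(0.0024), [np.float64(53.4), np.float64(53.8)], 39, np.float64(0.38))
Rout (np.float64(0.0087), [np.float64(66.7), np.float64(68.2)], 28, np.float64(0.52))
Lin (np.float64(0.0066), [np.float64(-53.0), np.float64(-51.9)], 30, np.float64(0.54))
Lout (np.float64(0.0065), [np.float64(-67.0), np.float64(-65.9)], 32, np.float64(0.48))
stop (np.float64(-0.0036), [np.float64(129.8), np.float64(129.4)], 39, np.float64(0.32))
front (np.float64(-0.0041), [np.float64(-229.7), np.float64(-230.4)], 27, np.float64(0.48))
Rend (np.float64(-0.1577), [np.float64(-48.7), np.float64(-50.6)], 35, np.float64(0.47)) (np.float64(-0.1688), [np.float64(-48.2), np.float64(-50.3)], 36, np.float64(0.46))
t3 [(np.float64(0.0002), [np.float64(-41.6), np.float64(-41.6)], 30, np.float64(0.31)), (np.float64(-0.0005), [np.float64(44.9), np.float64(44.9)], 39, np.float64(0.34))] (np.float64(0.0002), [np.float64(-106.0), np.float64(-106.0)], 20, np.float64(0.22))
t4 [(np.float64(0.0069), [np.float64(-42.0), np.float64(-41.7)], 37, np.float64(0.35)), (np.float64(-0.0012), [np.float64(44.5), np.float64(44.5)], 40, np.float64(0.35))] (np.float64(-0.0032), [np.float64(-67.4), np.float64(-67.6)], 36, np.float64(0.41))
```

```bash
sed -i 's/-.2428)/-.2473)/' h.py; for n in 1 ; do python3 -m handwheel '[[[0,0,-0.3,0],[0,0,-0.4,0],[0,0,-0.4,0],[0,0,-0.4,0],[0,0,-0.4,0],[0,0,-0.4,0],[0,0,-0.4,0],[0,0,-0.4,0]]]'; done; python3 -c "
from h import *
st()"; python3 -m handwheel '[[[0,0,-0.4,0],[0,0,-0.4,0],[0,0,-0.4,0],[0,0,-0.4,0],[0,0,-0.4,0],[0,0,-0.4,0],[0,0,-0.4,0],[0,0,-0.3,0]]]';python3 -c "
from h import *
st();snap('scene','s5');snap('top','t5')
i=cv2.imread('pics/t5.png')
cv2.imwrite('pics/t5B.png',cv2.resize(i[190:320,230:420],None,fx=4,fy=4,interpolation=cv2.INTER_CUBIC))
i=cv2.imread('pics/s5.png');cv2.imwrite('pics/s5z.png',cv2.resize(i[130:350,180:400],None,fx=2.7,fy=2.7,interpolation=2))"
```

```text
time: 10.62
tool_pos: [471.9, -153.6, 25.1]
tcp_rot: [-2.275, 1.571, 2.19]
contact_force: [-0.1, -1.3, -1.2]
grip_width: 41.3
t 10.62 bed xy 2.2 -148.1 z 25.1 toolz yaw rel bed x -1.5714 w 41.3 F bed 0.2 -1.2 -1.2
time: 11.28
tool_pos: [479.5, -123.5, 25.1]
tcp_rot: [-2.506, 1.571, 1.959]
contact_force: [-1.1, -1.4, -1.0]
grip_width: 41.4
t 11.28 bed xy 2.3 -117.2 z 25.1 toolz yaw rel bed x -1.5714 w 41.4 F bed -0.8 -1.7 -1.0
```

View pics/s5z.png

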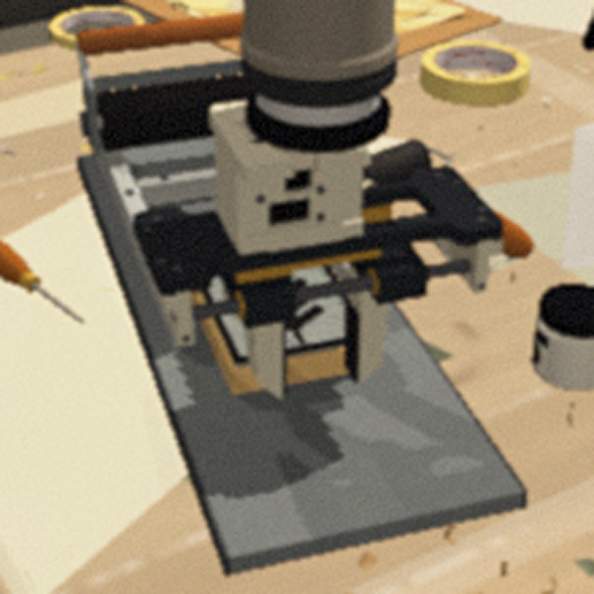

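View pics/t5B.png

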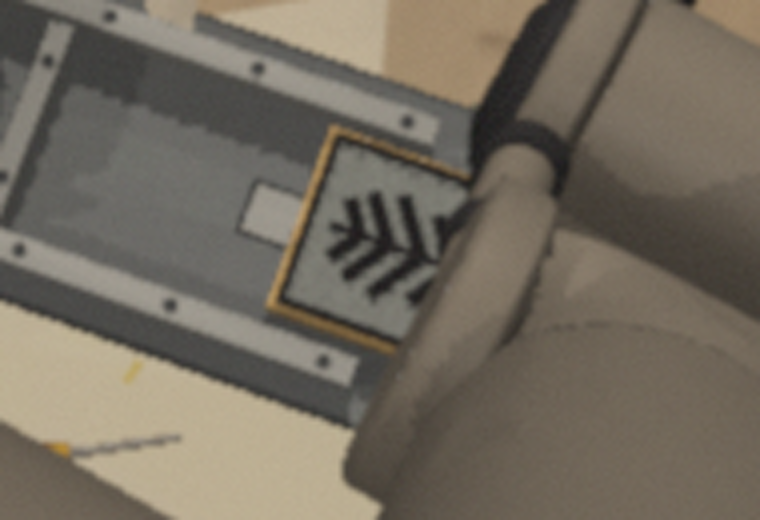

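```bash
python3 - <<'E'
from h import *
import edge
Q=lambda u,v:((u+.5)/4+229.5,(v+.5)/4+189.5)
i=cv2.imread('pics/t5.png')
def wz2(u,v,z):
    p=wz('top',u,v,z)[:2]-BED[:2];c,s=np.cos(BED[2]),np.sin(BED[2]);return np.round([c*p[0]+s*p[1],-s*p[0]+c*p[1]],1)
for u,v in((334,126),(267,308)): print(wz2(*Q(u,v),34))
print('lino',[edge.edge(i,1+q,38,-40,-8,'y',4) for q in(-43,43)],edge.edge(i,-7,38,-38,38,'x',3.5))
for n,x,a,b in(('Rin',53,-30,125),('Lin',-53,-45,125),): print(n,edge.edge(i,x,38,a,b))
E
```

```text
[47.5 -3.5]
[-44.8  -2.9]
lino [(np.float64(-0.0027), [np.float64(-41.0), np.float64(-41.1)], 12, np.float64(0.4)), (np.float64(0.1226), [np.float64(39.4), np.float64(43.4)], 17, np.float64(0.98))] (np.float64(-0.0041), [np.float64(-5.2), np.float64(-5.5)], 37, np.float64(0.35))
Rin (np.float64(-0.0027), [np.float64(53.7), np.float64(53.3)], 40, np.float64(0.33))
Lin (np.float64(-0.0036), [np.float64(-52.2), np.float64(-52.8)], 34, np.float64(0.47))
```

The block is inside the lane mouth. In the top crop its front corners are at (334,126) and (267,308), giving clearances of about 6 and 8 mm with the block square. I'll continue.

```bash
python3 -m handwheel '[[[0,0,-0.3,0],[0,0,-0.4,0],[0,0,-0.4,0],[0,0,-0.4,0],[0,0,-0.4,0],[0,0,-0.4,0],[0,0,-0.4,0],[0,0,-0.4,0]]]' | grep force; python3 -m handwheel '[[[0,0,-0.4,0],[0,0,-0.4,0],[0,0,-0.4,0],[0,0,-0.4,0],[0,0,-0.4,0],[0,0,-0.4,0],[0,0,-0.4,0],[0,0,-0.3,0]]]'|grep force;python3 -c "
from h import *
st();snap('scene','s6');snap('top','t6')
i=cv2.imread('pics/t6.png')
cv2.imwrite('pics/t6B.png',cv2.resize(i[170:300,210:400],None,fx=4,fy=4,interpolation=cv2.INTER_CUBIC))
i=cv2.imread('pics/s6.png');cv2.imwrite('pics/s6z.png',cv2.resize(i[130:350,180:400],None,fx=2.7,fy=2.7,interpolation=2))"
```

```text
contact_force: [-1.0, -2.7, 0.7]
contact_force: [-1.1, -2.9, 1.3]
t 12.72 bed xy 2.4 -55.2 z 25.2 toolz yaw rel bed x -1.5713 w 41.1 F bed -0.3 -3.1 1.3
```

View pics/s6z.png

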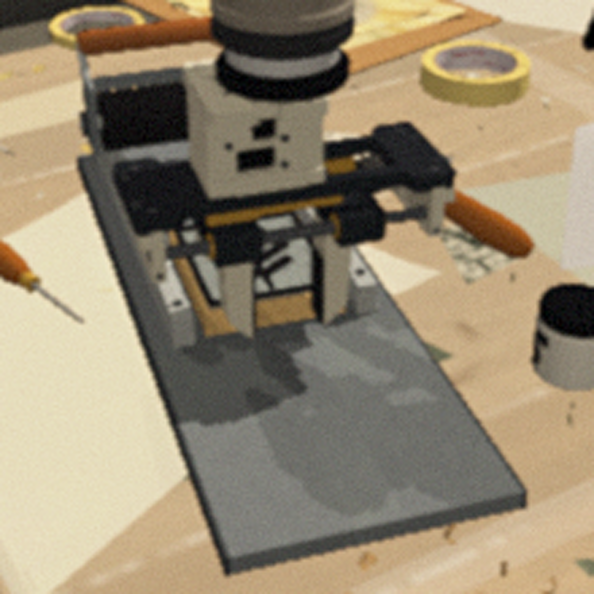

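View pics/t6B.png

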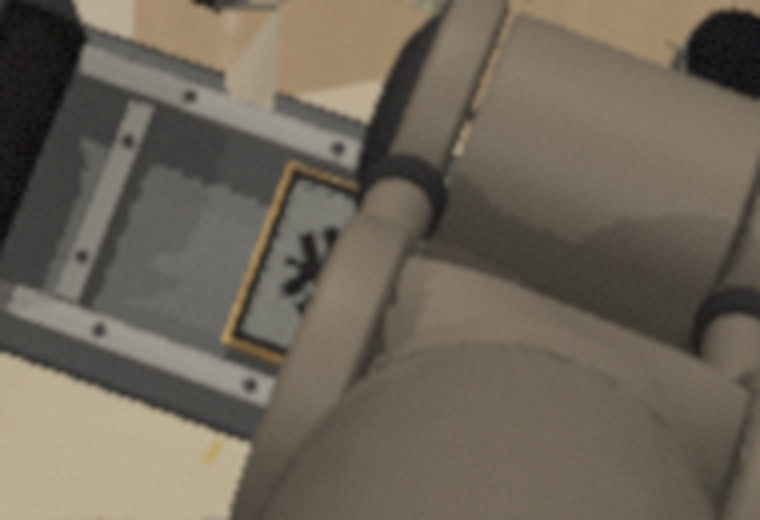

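```bash
python3 - <<'E'
from h import *
import edge
i=cv2.imread('pics/t6.png')
Q=lambda u,v:((u+.5)/4+209.5,(v+.5)/4+169.5)
for u,v in((289,162),(222,343)): print(bedp(*Q(u,v),34))
print(edge.edge(i,-42,38,38,52,'y',3.5),edge.edge(i,56,38,-38,30,'x',3.5))
for n,x,a,b in(('Rin',53,60,125),('Lin',-53,60,125),): print(n,edge.edge(i,x,38,a,b))
E
```

```text
[47.2 59.6]
[-45.2  59. ]
(np.float64(0.0351), [np.float64(-41.6), np.float64(-41.1)], 27, np.float64(0.37)) (np.float64(0.0019), [np.float64(56.5), np.float64(56.6)], 40, np.float64(0.34))
Rin (np.float64(-0.0095), [np.float64(53.6), np.float64(53.0)], 40, np.float64(0.39))
Lin (np.float64(-0.0025), [np.float64(-52.7), np.float64(-52.9)], 33, np.float64(0.5))
```

```bash
python3 -m handwheel '[[[0,0,-0.3,0],[0,0,-0.4,0],[0,0,-0.4,0],[0,0,-0.4,0],[0,0,-0.4,0],[0,0,-0.4,0],[0,0,-0.4,0],[0,0,-0.4,0]]]' | grep force; python3 -m handwheel '[[[0,0,-0.4,0],[0,0,-0.4,0],[0,0,-0.4,0],[0,0,-0.4,0],[0,0,-0.4,0],[0,0,-0.4,0],[0,0,-0.4,0],[0,0,-0.3,0]]]'|grep force;python3 -c "
from h import *
st()"; python3 -m handwheel '[[[0,0,-0.2,0],[0,0,-0.1,0],[0,0,-0.1,0],[0,0,-0.1,0],[0,0,-0.1,0]]]'|grep force;python3 -c "
from h import *
st()"; 
```

```text
contact_force: [-0.8, -1.4, -0.7]
contact_force: [0.0, -1.6, -1.2]
t 14.15 bed xy 2.5 6.9 z 25.2 toolz yaw rel bed x -1.5713 w 41.6 F bed 0.4 -1.6 -1.2
contact_force: [-0.5, -1.5, -1.4]
t 14.57 bed xy 2.5 12.4 z 25.2 toolz yaw rel bed x -1.5717 w 41.2 F bed -0.2 -1.5 -1.4
```

```bash
for k in 1; do python3 -m handwheel '[[[0,0,-0.1,0],[0,0,-0.1,0],[0,0,-0.1,0],[0,0,0,0],[0,0,0,0]]]'|grep force;done;python3 -c "
from h import *
st();snap('top','t7');snap('scene','s7')
i=cv2.imread('pics/t7.png');cv2.imwrite('pics/t7B.png',cv2.resize(i[170:300,190:380],None,fx=4,fy=4,interpolation=cv2.INTER_CUBIC))"
```

```text
contact_force: [-0.0, -4.3, -1.8]
t 14.98 bed xy 2.6 15.1 z 25.2 toolz yaw rel bed x -1.5712 w 41.3 F bed 1.0 -4.1 -1.8
```

View pics/t7B.png

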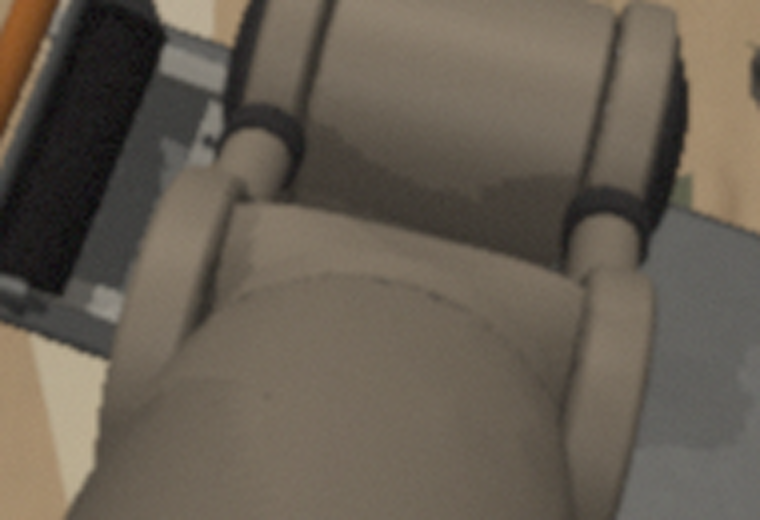

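Top view is blocked by the arm. I'll advance on force.

```bash
python3 -m handwheel '[[[0,0,-0.05,0],[0,0,-0.05,0],[0,0,0,0],[0,0,0,0]]]'|grep force;python3 -c "
from h import *
st()";python3 -m handwheel '[[[0,0,-0.05,0],[0,0,-0.05,0],[0,0,0,0],[0,0,0,0]]]'|grep force;python3 -c "
from h import *
st()"
```

```text
contact_force: [-1.8, -10.3, -0.7]
t 15.42 bed xy 2.6 15.2 z 25.2 toolz yaw rel bed x -1.5711 w 41.8 F bed 0.8 -10.4 -0.7
contact_force: [-3.0, -15.4, -0.4]
t 15.75 bed xy 2.6 15.3 z 25.2 toolz yaw rel bed x -1.5709 w 41.3 F bed 0.8 -15.6 -0.4
```

Firm against the stop: force rises with no further travel. I'll back off and check.

```bash
python3 -m handwheel '[[[0,0,0.3,0],[0,0,1,0],[0,0,2,0],[-2,0,2,0],[-4,0,0,0],[-4,0,3,0],[-4,0,4,0],[0,0,4,0]]]'|grep pos;python3 -m handwheel '[[[0,0,4,0],[0,0,4,0],[0,0,4,0],[0,0,4,0],[0,0,4,0],[0,0,2,0],[0,0,0,0]]]'|grep pos;python3 -c "
from h import *
snap('top','t8');snap('scene','s8')
i=cv2.imread('pics/t8.png');cv2.imwrite('pics/t8B.png',cv2.resize(i[170:300,190:380],None,fx=4,fy=4,interpolation=cv2.INTER_CUBIC))
i=cv2.imread('pics/s8.png');cv2.imwrite('pics/s8z.png',cv2.resize(i[140:290,190:390],None,fx=4,fy=4,interpolation=2))
for l in('lino_block','catch_tip','lane_home'):
  for q in('top','scene'): print(l,q,bot.spot_point(q,l)[:1])"
```

```text
tool_pos: [479.3, -136.9, 153.9]
tool_pos: [421.1, -353.5, 147.8]
lino_block top [{'point': [268.1, 228.5], 'conf': 0.87}]
lino_block scene [{'point': [263.9, 216.3], 'conf': 0.55}]
catch_tip top [{'point': [290.0, 241.4], 'conf': 0.67}]
catch_tip scene [{'point': [270.1, 229.1], 'conf': 0.42}]
lane_home top [{'point': [388.8, 192.0], 'conf': 0.41}]
lane_home scene [{'point': [262.8, 216.1], 'conf': 0.56}]
```

View pics/t8B.png

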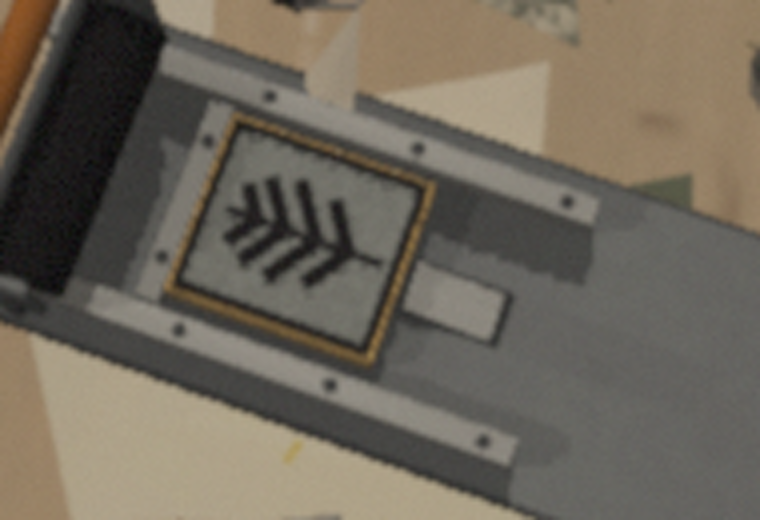

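View pics/s8z.png

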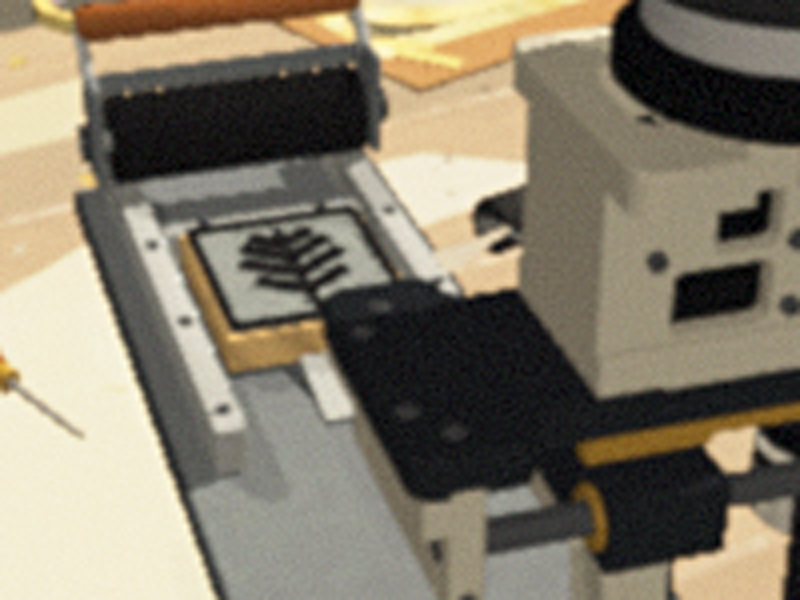

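```bash
python3 -m handwheel '[[[-4,-4,2,0],[-4,-4,0,0],[0,-4,0,0],[0,-4,0,0],[0,-2,0,0],[0,0,0,0],[0,0,0,0],[0,0,0,0]]]'|grep pos; python3 - <<'E'
from h import *
import edge
st()
p,d=snap('top','t9');ps,ds=snap('scene','s9')
i=cv2.imread('pics/s9.png');cv2.imwrite('pics/s9z.png',cv2.resize(i[160:280,200:340],None,fx=5.5,fy=5.5,interpolation=2))
i=cv2.imread('pics/t9.png')
print('lino',[edge.edge(i,1+q,38,40,112,'y',3) for q in(-43,43)],'front',edge.edge(i,127,38,-38,38,'x',3),'rear',edge.edge(i,29,38,-38,38,'x',3))
for n,x,a,b in(('Rin',53,-40,125),('Lin',-53,-40,125),): print(n,edge.edge(i,x,38,a,b))
print('stop back',edge.edge(i,142,34,-40,40,'x',3))
d0=np.load('top0.npy')
for y in(16,12,8,4,0,-4,-10,-16,-30):
    vals=[]
    for D in(d0,d):
        z=[]
        for x in np.linspace(-7,7,9):
            u,v=edge.proj(edge.bw(x,y,20)).round().astype(int)
            z.append((u,v,D[v,u]))
        m=edge.M;R=Ro.from_euler('xyz',m['rotation']).as_matrix()
        vals.append(np.median([(R@(np.array([(u-m['cx'])/m['fx'],(v-m['cy'])/m['fy'],1])*q)+m['position'])[2] for u,v,q in z if q>0]).round(1))
    print(y,vals)
E
```

```text
tool_pos: [267.4, -324.5, 205.6]
t 18.07 bed xy -154.2 -363.9 z 205.6 toolz yaw rel bed x -1.5711 w 41.2 F bed 0.5 -0.2 -0.5
lino [(np.float64(0.0019), [np.float64(-41.2), np.float64(-41.1)], 40, np.float64(0.31)), (np.float64(-0.039), [np.float64(45.1), np.float64(42.3)], 10, np.float64(1.06))] front (np.float64(0.0004), [np.float64(126.3), np.float64(126.3)], 39, np.float64(0.33)) rear (np.float64(-0.0006), [np.float64(28.6), np.float64(28.6)], 22, np.float64(0.36))
Rin (np.float64(-0.0023), [np.float64(53.5), np.float64(53.1)], 38, np.float64(0.38))
Lin (np.float64(-0.0009), [np.float64(-52.5), np.float64(-52.7)], 35, np.float64(0.46))
stop back (np.float64(0.0116), [np.float64(140.9), np.float64(141.9)], 35, np.float64(0.39))
16 [np.float64(20.3), np.float64(21.7)]
12 [np.float64(22.5), np.float64(20.4)]
8 [np.float64(20.3), np.float64(20.1)]
4 [np.float64(19.2), np.float64(18.8)]
0 [np.float64(17.8), np.float64(18.1)]
-4 [np.float64(16.7), np.float64(18.0)]
-10 [np.float64(16.2), np.float64(17.5)]
-16 [np.float64(15.8), np.float64(17.1)]
-30 [np.float64(16.0), np.float64(15.2)]
```

View pics/s9z.png

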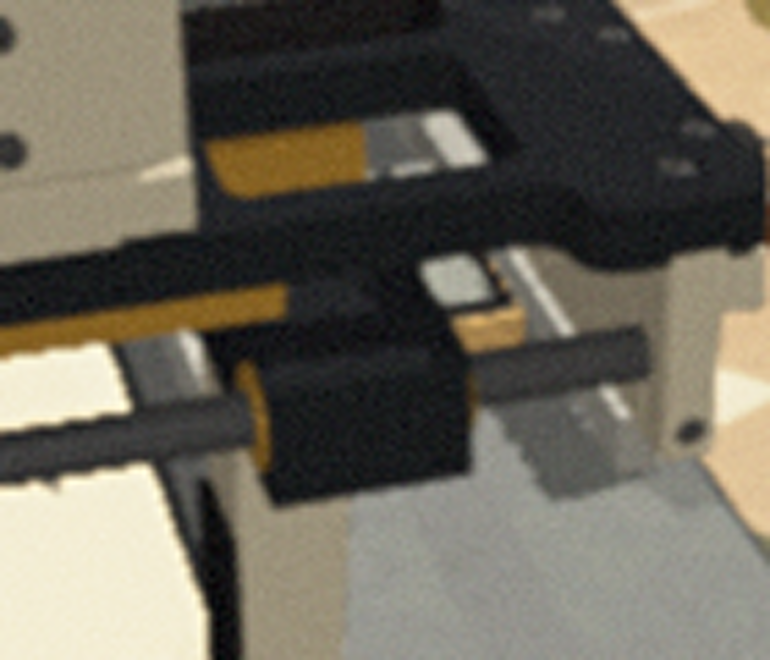

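```bash
python3 - <<'E'
import cv2,numpy as np
a=cv2.imread('pics/top0.png').astype(int);b=cv2.imread('pics/t9.png').astype(int)
for n,(x,y,w,h) in dict(jar=(375,168,35,35),brayer=(255,132,88,42),gouge=(212,292,66,24)).items(): print(n,np.abs(a-b)[y:y+h,x:x+w].mean().round(1))
from plant import bot
print(bot.close_job())
E
```

```text
jar 2.3
brayer 1.6
gouge 1.5
the job is handed in; nothing more can be done
None
```

I pushed the lino block up the lane to the head stop and handed the job in at about 18 s of robot time; no verdict is reported. I first nudged it sideways on the apron with both fingertips to centre and square it. Then I pushed it from behind with the tips about 9 mm above the bed until the force rose to about 15 N with no further travel.

**Last checks, from the top camera:**
- **Head stop:** the block's front edge reads 129.3 mm up the bed, and the stop face 129.6 mm. That is within the measuring error of touching.
- **Squareness and centring:** front and rear edges are square to about 0.001 rad. The block sits about 1 to 2 mm to the +x side of the centre line, clear of both bearers.
- **Catch:** its free end reads about 4–5 mm above the bed, as at the start, so it has risen behind the block. I judged this from depth and the pictures, because the catch's joint angle can't be read directly.
- **Ink jar, brayer and gouge:** they look unchanged from the first picture.

**Checks that failed or disagreed:**
- The network's `lane_home` point in the last top picture was plainly wrong (confidence 0.41), so I ignored it.
- The fit to the block's +x lino edge was poor in that picture, so the centring figure relies on the other edge.
- The final scene view was blocked by the arm, so the check above rests on the top camera and the scene picture before it.

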